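# Clear the seedling gauge and hold its boom at the mark

## Task

The seedling gauge still has three gravel chips on its plate: sweep them off the plate into the catch tray at its end with the wooden scraper block, not with the fingers, and set the scraper down on the bench clear of the gauge. Then squeeze the lock button on the head of the telescoping boom to release it, extend the boom until its cursor stands over the long mark of the scale, and finish holding it there, button still squeezed: do not let go, because its spring would pull it back. Leave the rotor lid, the beaker and the tube rack where they are.

Things in the scene. Friction and masses are not known exactly. Their poses are not given: they have to be found in the camera images.
- gauge: Fixed bench gauge; origin on the bench under the middle of its plate's width. Its x runs across it (away from the robot at yaw 0), y along it. Beside the plate at +x lies the scale bed with the white strip (local x 41 to 74, y -110 to 90 mm, 33 mm high). The boom's aluminium tube (28 mm thick, axis at local x 100 mm, 74 mm up) lies at local y 140 to 300 mm on two stands.
- plate_center (a point): Centre of the top face of the gauge's flat white plate, 30 mm above the bench and 10 mm to -y of the gauge's origin. The plate is 80 mm wide (gauge x -40 to 40 mm) and 160 mm long (gauge y -90 to 70 mm).
- tray_in (a point): Centre of the inner floor of the open steel catch tray that stands against the plate's -y end, fixed to the gauge. Floor 3 mm, rim 26 mm above the bench; inside 114 mm (gauge x) by 94 mm (gauge y), walls 3 mm. Axes as the gauge's.
- chip0: Grey stone gravel chip about 22 x 17 x 12 mm, 12 g; origin at its centre. It starts on the plate.
- chip1: Grey stone gravel chip about 19 x 19 x 11 mm, 12 g; origin at its centre. It starts on the plate.
- chip2: Grey stone gravel chip about 24 x 15 x 12 mm, 12 g; origin at its centre. It starts on the plate.
- scraper: Loose wooden scraper block, about 120 g, standing left or right of the gauge (the rotor lid takes the other place): a foot 100 mm long (its x) x 30 thick (y) x 18 high with flat faces, and on it, centred, a grip ridge 70 mm long x 20 thick, reaching 58 mm above the underside. Origin at the centre of the underside; the same either way round.
- head: Grey plastic head on the boom's outer end; axes as the gauge's, origin at bench level under its centre. To pinch: its upright block, 30 mm (x) x 28 mm (y), 88 to 136 mm above the bench. The black lock button stands out of its +x face: squeeze along x. A steel cursor bar 4 mm thick runs from it to -x across scale and plate (gauge x -31 to 89 mm), 36 to 44 mm above the bench.
- grip (a point): Point on the head to pinch: centre of the upright block, 112 mm above the bench, level with the button's centre. Over the button the block is 37 mm wide, 31 mm with the button in. Free on all sides above 90 mm; below, at +x, a thin steel catch bar of the gauge (24 to 36 mm from the block's centre) is 78 mm high.
- button_face (a point): Centre of the lock button's outer face (18 mm diameter), 7 mm out from the head when the button is out.
- lock_button (a joint): Lock button, m pressed in: 0 out (locked), 0.006 fully in. Spring 3.6 N at first, 7.2 N fully in; it comes out when let go. At home the boom cannot be extended until the button is about 4 mm in.
- boom (a joint): Boom extension, m: 0 home (start, locked), 0.15 fully out. It slides straight along the gauge's -y, taking head and cursor along. A spring pulls it home with 1.9 N (home) to 4.3 N (fully out); friction about 0.5 N. Let go outside, it runs back to about 0.013, just outside the catch; squeeze the head again to go on.
- cursor (a point): Middle of the cursor bar's lower edge where it crosses the scale strip, 36 mm above the bench. It moves with the boom.
- long_mark (a point): Centre of the long mark on the white scale strip: the one black line, 3 mm thick, over the whole 31 mm width of the strip (other ticks are short). 33 mm above the bench; axes as the gauge's. The strip is set differently along y each time, and stays. The boom is to be extended by the cursor's distance from this mark along the gauge's y, 70 to 130 mm.
- rotor_lid: Bystander: loose round steel lid, 88 mm across, with a small knob, 30 mm high; origin at the centre of its underside.
- beaker: Bystander: glass beaker, 70 mm across, 95 mm high, beyond the gauge; origin at the centre of its underside.
- tube_rack: Bystander: white tube rack 70 x 190 mm, about 97 mm high with its tubes, right of the gauge; origin at the centre of its underside.
Mind the look-alikes: they are no part of the job. Of the things like the scraper, leave any that is yellow; of the rest the larger one is meant.

How it is judged (in metres and radians):
On the way, in this order (a step that is already met when the one before it is completed fails the run):
1. all three chips lie in the catch tray (x of chip0 in the frame of tray_in between -0.06 and 0.06 m and y of chip0 in the frame of tray_in between -0.05 and 0.05 m and z of each of chip0, chip1, chip2 in the frame of tray_in below 0.024 m and x of chip1 in the frame of tray_in between -0.06 and 0.06 m and y of chip1 in the frame of tray_in between -0.05 and 0.05 m and x of chip2 in the frame of tray_in between -0.06 and 0.06 m and y of chip2 in the frame of tray_in between -0.05 and 0.05 m), for 0.2 s.
2. the scraper stands on the bench, let go, not on or against the gauge (height (world z) of scraper below 0.03 m and contact force between scraper and gauge below 0.05 N and contact force between scraper and the arm below 0.05 N and contact force between scraper and the fingers below 0.05 N and linear speed of scraper below 0.02 m/s), for 0.2 s.
3. the lock button is squeezed in between the fingers with the boom still at home (value of joint lock_button above 0.004 m and contact force between the fingers and head above 5 N and value of joint boom below 0.006 m), for 0.1 s.
At the end, for the whole second after the job is handed in: The cursor stands within 4 mm of the long mark (along the scale) and still, the fingers hold the head with more than 5 N and keep the lock button at least 4 mm in, all three chips lie in the catch tray, and the scraper rests on the bench, touching neither robot nor gauge (all of step 1 and all of step 2 and y of cursor in the frame of long_mark between -0.004 and 0.004 m and value of joint lock_button above 0.004 m and contact force between the fingers and head above 5 N and velocity of joint boom between -0.01 and 0.01 m/s); the arm keeps its last pose, push and grip.
It fails at once if the fingers touch a gravel chip (contact force between the fingers and chip0 above 0.2 N or contact force between the fingers and chip1 above 0.2 N or contact force between the fingers and chip2 above 0.2 N).
It fails at once if the rotor lid, beaker or tube rack is shifted by more than 25 mm (distance of any of rotor_lid, beaker, tube_rack from where it was at the start of the episode above 0.025 m).
It also fails if it takes over 56 s, if anything falls off the work surface, if the arm or the gripper's body presses on something with over 40 N, if the wrist force passes 120 N, or if a joint passes its speed limit or range.

## Robot

A 6-joint arm with a two-finger parallel gripper is mounted at the origin on the work surface. World frame = base frame: x ahead of the robot, y to its left, z up, the work surface at z = 0. Lengths are in m, angles in degrees, forces in N, time in s.
With the tool pointing down it reaches from about 0.35 to 0.975 m from the base axis. Payload 4.9 kg.
Tool frame: the origin (TCP) lies at the very end of the fingers, on their centre line; the grasp point (between the pads) lies env.grasp_offset behind it (env.grasp_offset is the distance from the TCP to the grasp point, in m); z points along the fingers, y is the direction in which the jaws open and shut (so a half turn about z gives the same grasp; the last joint's range is limited). The gripper opens to 85 mm and grips with 20 to 120 N. Pads are 22 mm wide; open, the fingers measure 114 mm over their backs; the gripper's body (76 mm by 85 mm) begins 54 mm behind the grasp point. The pads swing forward as they close: fully open they stand 13 mm farther back than shut.
Start: joints at [-79.928, 3.019, 92.412, -0, 84.569, -6.818], TCP at [0.182, -0.598, 0.231] pointing down, gripper open.
Joint ranges: [-172.51, 172.51], [-57.92, 126.97], [3.15, 148.05], [-58.71, 238.71], [5.1, 150.11], [-179.66, 179.66]. Speed limits (degrees/s): [147.25, 147.25, 180, 180, 180, 180].

## Interface

Orientations are given as [roll, pitch, yaw] about the fixed x, y, z axes, in that order (R = Rz(yaw) Ry(pitch) Rx(roll)).
In Python, from station import env gives the robot as it stands.
- The arm moves only by the tool drive_tool, never from a script. Its argument "rows" is a list of rows, each an object with "travel": the shift along the world's x, y, z scaled (see below), a list of three; "delta_rot": the turn, a rotation vector about the world's x, y, z scaled (see below), a list of three. A call has 1 to 12 rows; each row is the pose to reach, as a shift and turn from the pose measured when the call began, turning the shorter way round; what a row does not reach only later rows make up. The controller multiplies each number of a shift by 0.5 m and each number of a turn by 360 degrees. A row lasts 1/8 s, in which the tool goes at most 62.5 mm and 10.7 degrees, less where a joint would pass 70% of its speed; a pose out of reach is approached as far as the arm can. A call with a number of a shift or a turn outside -1 to 1 is refused whole. A call with a gripper value outside its range is refused whole. "claw" is the opening, from -1 (shut) to 1 (fully open), set as the call begins (left out, the last holds). The fingers move at their own pace and stop on an object; "force" is the grip in N (left out, the last holds). Time passes only in rows, so rows that repeat a pose let the fingers close. It gives the time, the measured TCP pose, the force and the opening at its end, in the units of the state.
- env.get_obs(): the state, without advancing time (a new reading comes with each control period).
- env.capture(name): name is "scene" or "top"; returns (picture, depth): 420x560x3 uint8, red, green, blue; 420x560 float32, m along the optical axis (not along the pixel's ray), 0 where there is no reading.
- env.get_calibration(name): a dict with "vertical_fov" (degrees; the focal length in pixels is half the picture's height over the tangent of half this angle, whatever the lens; pixels are square), "cx", "cy" (the principal point, pixels), "D" ([k1, k2, p1, p2, k3] as OpenCV has them; the pictures are not rectified), "rvec" (rotation vector, rad) and "tvec" (3), from world to camera coordinates, as OpenCV has them. Camera axes: x right, y down, z forward; pixel columns grow to the right and rows downward; lengths in m; the calibration is good to about 2 mm. A picture is of the moment at which its call begins. get_calibration takes no time and is no camera call.
- env.close_job(): hands the job in, once; it reports no verdict.
The state is a dict: "time_s": time; "joints": joint angles; "dq": joint speeds; "effort": joint torques, N m; "eef_pos": TCP position; "orientation": TCP orientation; "ft_force": force on the tool from outside, world axes, zero at the start; "torque": the same for the moment, N m; "gripper_width": finger opening in m.
Only numpy, scipy, OpenCV 4.12 (cv2) and the standard library are available. Lean on these libraries where they do the work, as an engineer would, in place of code of your own. Each camera call takes 0.05 s, during which the arm holds its last target. There are 200 camera calls.

## Working session

There is one attempt and no reset: what is moved stays moved. The work goes in short steps, Python scripts to look and compute and a tool call to move; the robot and the scene stay as the last step left them, time stands still between calls to the robot, and variables do not carry over. Pictures are saved under pics/ and viewed, about 8 in all and at most 12, crops included, and the job is handed in when it is done.

Besides the shell and the picture viewer there is one more tool, called after "Call:" as name([rows], argument=value, ...), one row to a line, values as JSON. drive_tool: Moves the arm, as the interface text tells. Shifts and turns lie within -1 to 1; 1 stands for 0.5 m of shift or 360 degrees of turn. Its arguments: {"type":"object","properties":{"rows":{"type":"array","items":{"type":"object","properties":{"travel":{"type":"array","items":{"type":"number","minimum":-1,"maximum":1}},"delta_rot":{"type":"array","items":{"type":"number","minimum":-1,"maximum":1}}}}},"claw":{"type":"number"},"force":{"type":"number"}},"required":["rows"]}

```bash
mkdir -p pics; ls
cat > h.py <<'E'
import numpy as np, cv2
from station import env
def cal(n):
    c=env.get_calibration(n); f=210/np.tan(np.radians(c["vertical_fov"])/2)
    K=np.array([[f,0,c["cx"]],[0,f,c["cy"]],[0,0,1]]); R=cv2.Rodrigues(np.array(c["rvec"],float))[0]
    return K,np.array(c["D"],float),R,np.array(c["tvec"],float).ravel()
def ray(n,uv):
    K,D,R,t=cal(n); p=cv2.undistortPoints(np.array(uv,float).reshape(-1,1,2),K,D).reshape(-1,2)
    d=np.c_[p,np.ones(len(p))]@R; return -R.T@t,d
def onz(n,uv,z):
    o,d=ray(n,uv); return o+d*((z-o[2])/d[:,2])[:,None]
def ondepth(n,uv,dep):
    o,d=ray(n,uv); z=np.array([dep[int(round(v)),int(round(u))] for u,v in np.array(uv).reshape(-1,2)]); return o+d*z[:,None]
def proj(n,P):
    K,D,R,t=cal(n); return cv2.projectPoints(np.array(P,float).reshape(-1,1,3),cv2.Rodrigues(R)[0],t,K,D)[0].reshape(-1,2)
def snap(n,name):
    im,d=env.capture(n); cv2.imwrite(f"pics/{name}.png",im[:,:,::-1]); np.save(f"pics/{name}.npy",d); return im,d
E
python3 - <<'E'
from h import *
for n in("top","scene"):
    im,d=snap(n,n+"0"); K,D,R,t=cal(n); print(n,K[0,0],D,(-R.T@t).round(3),R[2].round(2))
print(env.get_obs(),env.grasp_offset)
a=cv2.imread("pics/top0.png");b=cv2.imread("pics/scene0.png")
E
```

```text
pics
top 426.74174347271315 [0.02190915 0.         0.         0.         0.        ] [ 0.332 -0.002  1.065] [ 0.21 -0.01 -0.98]
scene 389.0810211485648 [-0.03219163  0.          0.          0.          0.        ] [1.233 0.228 0.912] [-0.63 -0.21 -0.75]
{'time_s': 0.1, 'joints': array([-7.99257669e+01,  3.05281061e+00,  9.24845950e+01, -4.97653620e-04,
        8.45696914e+01, -6.81685093e+00]), 'dq': array([-0.01289442, -0.0674731 , -0.10711369, -0.00412527,  0.07396335,
       -0.06458473]), 'effort': array([ 1.48183412e-04, -3.94906926e+01, -3.71361959e+01, -1.28152055e-04,
        3.91023204e-03,  5.13484721e-06]), 'eef_pos': array([ 0.18150739, -0.5974671 ,  0.23018931]), 'orientation': array([-1.79893601e+02, -1.22201508e-02,  1.68911203e+01]), 'ft_force': array([ 0.84510621, -0.39024164,  0.29243319]), 'torque': array([-0.00209841,  0.05408109,  0.01164248]), 'gripper_width': 0.08575064314384105} 0.0187
```

View pics/top0.png

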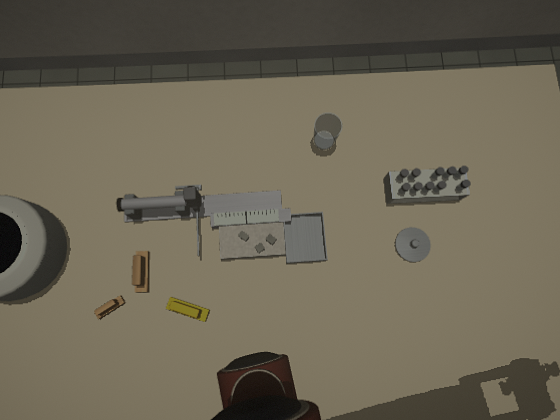

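View pics/scene0.png

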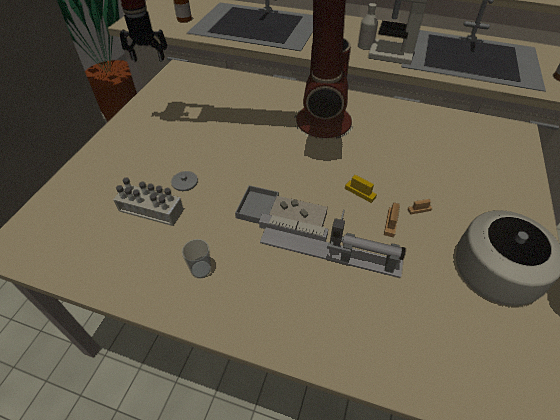

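Top view: gauge plate about (253,240), chips (243,236), (271,239) and (260,248), tray (305,238), long mark near (246,216), head (190,195). Scraper candidates in top view: brown (141,271), which is large; small brown (110,307); yellow (188,309). The one at (141,271) fits the description, and a close crop will check it.

Run:
```python
from h import *
a=cv2.imread("pics/top0.png"); d=np.load("pics/top0.npy")
c=cv2.resize(a[170:330,90:340],None,fx=3.2,fy=3.2,interpolation=cv2.INTER_CUBIC)
cv2.imwrite("pics/crop0.png",cv2.convertScaleAbs(c,alpha=1.5))
hsv=cv2.cvtColor(a,cv2.COLOR_BGR2HSV)
vv,uu=np.mgrid[:420,:560]; P=np.zeros((420,560,3))
o,dr=ray("top",np.c_[uu.ravel(),vv.ravel()]); P=(o+dr*d.ravel()[:,None]).reshape(420,560,3); np.save("pics/P0.npy",P)
for u,v in[(141,271),(136,271),(147,271),(110,307),(188,309),(243,236),(271,239),(260,248),(230,250),(305,238),(246,216),(190,195),(413,244),(160,205),(320,340),(198,240)]: print((u,v),P[v,u].round(3),hsv[v,u])
# scraper top ridge & foot by depth
reg=np.zeros((420,560),bool); reg[240:300,120:165]=1
for lo,hi,nm in((.05,.066,"ridge"),(.012,.024,"foot")):
    m=(P[...,2]>lo)&(P[...,2]<hi)&reg; q=P[m][:,:2].astype(np.float32); print(nm,len(q),cv2.minAreaRect(q))
# plate by depth
reg[:]=0; reg[215:265,205:300]=1
m=(abs(P[...,2]-.03)<.006)&reg; print("plate",m.sum(),cv2.minAreaRect(P[m][:,:2].astype(np.float32)))
reg[:]=0; reg[205:270,280:335]=1
m=(abs(P[...,2]-.003)<.006)&reg&(hsv[...,1]<60); print("tray",m.sum(),cv2.minAreaRect(P[m][:,:2].astype(np.float32)))
```

```text
(141, 271) [0.43  0.305 0.053] [ 18 119  43]
(136, 271) [0.43  0.314 0.061] [ 17 119 116]
(147, 271) [0.433 0.301 0.018] [ 20 104 113]
(110, 307) [0.351 0.381 0.034] [ 16 128  48]
(188, 309) [0.337 0.193 0.06 ] [ 27 180 130]
(243, 236) [0.504 0.063 0.042] [25 35 94]
(271, 239) [ 0.492 -0.004  0.047] [25 32 87]
(260, 248) [0.473 0.023 0.038] [28 36 91]
(230, 250) [0.473 0.097 0.03 ] [ 23  35 125]
(305, 238) [ 0.497 -0.09   0.008] [ 38   9 113]
(246, 216) [0.555 0.055 0.033] [24 28 46]
(190, 195) [0.586 0.173 0.139] [18 17 77]
(413, 244) [ 0.466 -0.349  0.031] [ 38  10 104]
(160, 205) [0.58  0.253 0.086] [20  9 88]
(320, 340) [ 0.25 -0.11  0.  ] [ 22  57 130]
(198, 240) [0.498 0.171 0.046] [30 13 96]
ridge 272 ((0.4339829981327057, 0.313729852437973), (0.020505191758275032, 0.06854461133480072), 88.51490783691406)
foot 259 ((0.42077261209487915, 0.31872040033340454), (0.05795660242438316, 0.12780146300792694), 71.50497436523438)
plate 2699 ((0.49887508153915405, 0.038250766694545746), (0.21663741767406464, 0.11719748377799988), 87.50579833984375)
tray 2803 ((0.5016851425170898, -0.09655751287937164), (0.13610300421714783, 0.1670711636543274), 86.01506042480469)
```

View pics/crop0.png

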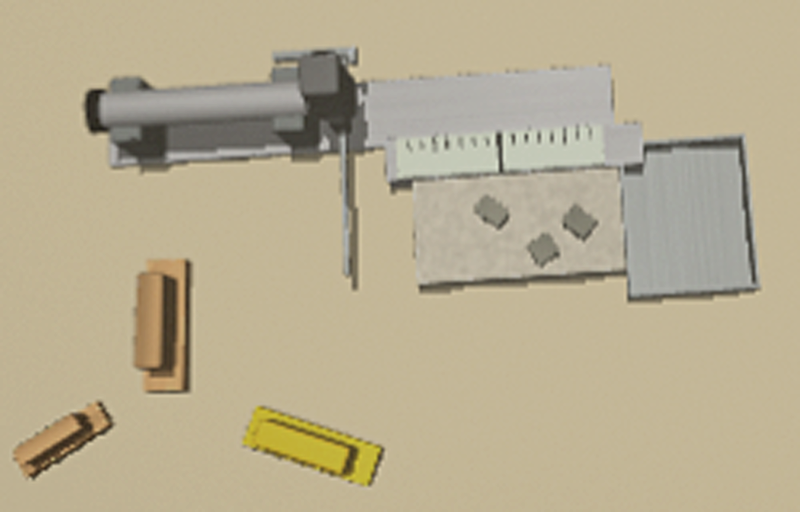

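The crop confirms the choice: the large brown block at crop (165,325), longer than the small brown one at (62,440); the third block is yellow. The three chips and the long mark at crop (499,152) are clear. Next I fit the gauge frame.

```bash
cat >> h.py <<'E'
def cr(pts,s=3.2,o=(90,170)): return (np.array(pts,float)+.5)/s-.5+np.array(o)
E
python3 - <<'E'
from h import *
P=np.load("pics/P0.npy")
pl=onz("top",cr([(414,182),(622,168),(626,270),(419,285)]),.03); print("plate",pl[:,:2].round(4).tolist(),[np.linalg.norm(pl[i]-pl[i-1]).round(4) for i in range(4)])
st=onz("top",cr([(397,140),(600,126),(605,163),(397,178)]),.033); print("strip",st[:,:2].round(4).tolist())
mk=onz("top",cr([(498,133),(500,171)]),.033); print("mark",mk.round(4).tolist())
tr=onz("top",cr([(641,148),(743,137),(757,288),(629,298)]),.026); print("tray rim",tr[:,:2].round(4).tolist(),tr.mean(0).round(4))
y=[pl[0]-pl[1],pl[3]-pl[2],st[0]-st[1]]; yaw=[np.degrees(np.arctan2(-v[0],v[1])).round(2) for v in y]; print("yaws",yaw)
ch=onz("top",cr([(490,211),(580,222),(543,249)]),.042); print("chips",ch.round(4).tolist())
cu=onz("top",cr([(345,150),(348,285)]),.044); print("cursor",cu.round(4).tolist())
yw=np.radians(np.mean(yaw)); ex=np.array([np.cos(yw),np.sin(yw)]); ey=np.array([-ex[1],ex[0]])
org=pl.mean(0)[:2]+.010*ey; print("origin",org.round(4),np.degrees(yw))
for n,q in(("mark",mk),("cursor",cu),("chips",ch),("plate",pl),("tray",tr)): print(n,[((v[:2]-org)@ex*1e3).round(1).item() for v in q],[((v[:2]-org)@ey*1e3).round(1).item() for v in q])
m=np.zeros((420,560),bool); m[175:215,170:215]=1; m&=(P[...,2]>.128)&(P[...,2]<.145); q=P[m]; print("head top",len(q),q.mean(0).round(4),((q[:,:2].mean(0)-org)@ex).round(4),((q[:,:2].mean(0)-org)@ey).round(4),cv2.minAreaRect(q[:,:2].astype(np.float32)))
E
```

```text
plate [[0.532, 0.122], [0.5353, -0.0387], [0.4563, -0.0375], [0.4524, 0.1199]] [np.float64(0.0796), np.float64(0.1608), np.float64(0.079), np.float64(0.1574)]
strip [[0.5651, 0.1341], [0.5687, -0.0233], [0.5393, -0.0257], [0.5352, 0.1347]]
mark [[0.5669, 0.0559, 0.033], [0.5369, 0.0554, 0.033]]
tray rim [[0.5512, -0.0544], [0.5562, -0.1343], [0.4384, -0.1364], [0.4354, -0.0388]] [ 0.4953 -0.0909  0.026 ]
yaws [np.float64(1.19), np.float64(1.42), np.float64(1.31)]
chips [[0.5046, 0.0635, 0.042], [0.4929, -0.0043, 0.042], [0.4737, 0.0245, 0.042]]
cursor [[0.5567, 0.1725, 0.044], [0.4533, 0.1712, 0.044]]
origin [0.4938 0.0514] 1.3066666666666666
mark [73.2, 43.2] [2.8, 3.0]
cursor [65.6, -37.7] [119.6, 120.7]
chips [11.0, -2.2, -20.7] [11.8, -55.7, -26.4]
plate [39.8, 39.5, -39.5, -39.8] [69.7, -91.0, -88.1, 69.4]
tray [55.0, 58.2, -59.7, -60.4] [-107.1, -187.1, -186.5, -88.8]
head top 164 [0.5904 0.1741 0.136 ] 0.0994 0.1204 ((0.5917246341705322, 0.1749684065580368), (0.03046243079006672, 0.027859868481755257), 1.6937016248703003)
```

Plate 79 x 160 mm, strip 31 mm, head top at z 0.136 with a 30 x 28 mm block: all match the given sizes. Gauge origin is (0.494, 0.051) with yaw 1.3°. The mark is at gauge y +3 and the cursor at +120, so the boom needs about 117 mm. I move now.

Call:
drive_tool([
  {"travel": [0.477, 0.935, 0.04], "delta_rot": [0, 0, -0.051]},
  {"travel": [0.477, 0.935, 0.04], "delta_rot": [0, 0, -0.051]},
  {"travel": [0.477, 0.935, 0.04], "delta_rot": [0, 0, -0.051]},
  {"travel": [0.477, 0.935, 0.04], "delta_rot": [0, 0, -0.051]},
  {"travel": [0.477, 0.935, 0.04], "delta_rot": [0, 0, -0.051]},
  {"travel": [0.477, 0.935, 0.04], "delta_rot": [0, 0, -0.051]},
  {"travel": [0.477, 0.935, 0.04], "delta_rot": [0, 0, -0.051]},
  {"travel": [0.477, 0.935, 0.04], "delta_rot": [0, 0, -0.051]},
  {"travel": [0.477, 0.935, 0.04], "delta_rot": [0, 0, -0.051]},
  {"travel": [0.477, 0.935, 0.04], "delta_rot": [0, 0, -0.051]},
], claw=1, force=60)

```text
time_s: 1.35
eef_pos: [0.4202, -0.1285, 0.2498]
orientation: [-179.9, 0.0, -1.3]
ft_force: [-0.9, -0.1, -0.4]
gripper_width: 0.0851
```

Call:
drive_tool([
  {"travel": [0.028, 0.884, -0.2]},
  {"travel": [0.028, 0.884, -0.2]},
  {"travel": [0.028, 0.884, -0.2]},
  {"travel": [0.028, 0.884, -0.2]},
  {"travel": [0.028, 0.884, -0.2]},
  {"travel": [0.028, 0.884, -0.2]},
  {"travel": [0.028, 0.884, -0.2]},
  {"travel": [0.028, 0.884, -0.2]},
  {"travel": [0.028, 0.884, -0.28]},
  {"travel": [0.028, 0.884, -0.36]},
  {"travel": [0.028, 0.884, -0.36]},
])

```text
validation failed for argument at $.ro...
```

Run:
```python
from h import *
im,d=snap("scene","s1"); c=cv2.resize(im[150:280,330:480,::-1],None,fx=4,fy=4,interpolation=cv2.INTER_CUBIC); cv2.imwrite("pics/s1c.png",cv2.convertScaleAbs(c,alpha=1.4))
print(env.get_obs()["eef_pos"])
```

```text
[ 0.41984876 -0.12954081  0.24974511]
```

View pics/s1c.png

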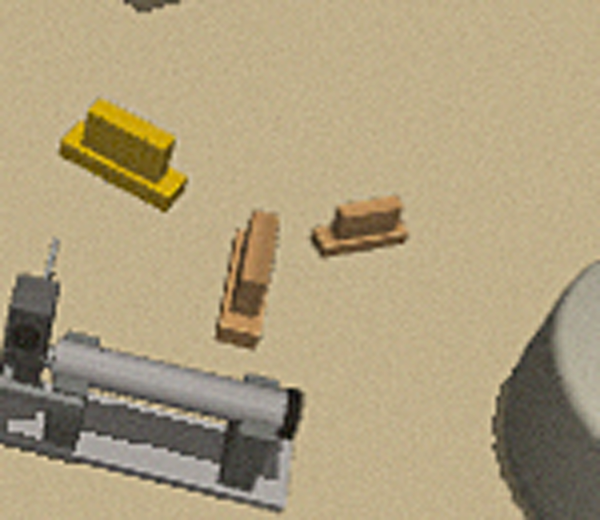

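The move was refused because delta_rot was missing, so the arm has not moved. The crop shows the scraper at (245,280), yellow at (120,155) and the small one at (360,225), all undisturbed. I resend it with turns.

Call:
drive_tool([
  {"travel": [0.028, 0.886, -0.2], "delta_rot": [0, 0, 0]},
  {"travel": [0.028, 0.886, -0.2], "delta_rot": [0, 0, 0]},
  {"travel": [0.028, 0.886, -0.2], "delta_rot": [0, 0, 0]},
  {"travel": [0.028, 0.886, -0.2], "delta_rot": [0, 0, 0]},
  {"travel": [0.028, 0.886, -0.2], "delta_rot": [0, 0, 0]},
  {"travel": [0.028, 0.886, -0.2], "delta_rot": [0, 0, 0]},
  {"travel": [0.028, 0.886, -0.2], "delta_rot": [0, 0, 0]},
  {"travel": [0.028, 0.886, -0.2], "delta_rot": [0, 0, 0]},
  {"travel": [0.028, 0.886, -0.28], "delta_rot": [0, 0, 0]},
  {"travel": [0.028, 0.886, -0.34], "delta_rot": [0, 0, 0]},
  {"travel": [0.028, 0.886, -0.34], "delta_rot": [0, 0, 0]},
])

```text
time_s: 2.78
eef_pos: [0.4325, 0.3108, 0.0769]
orientation: [179.9, 0.3, -1.5]
ft_force: [0.0, -0.1, -0.5]
gripper_width: 0.0853
```

Run:
```python
from h import *
im,d=snap("scene","s2"); c=cv2.resize(im[130:280,330:480,::-1],None,fx=4,fy=4,interpolation=cv2.INTER_CUBIC); cv2.imwrite("pics/s2c.png",cv2.convertScaleAbs(c,alpha=1.4))
print(env.get_obs()["eef_pos"])
```

```text
[0.4339167  0.31176186 0.07910005]
```

View pics/s2c.png

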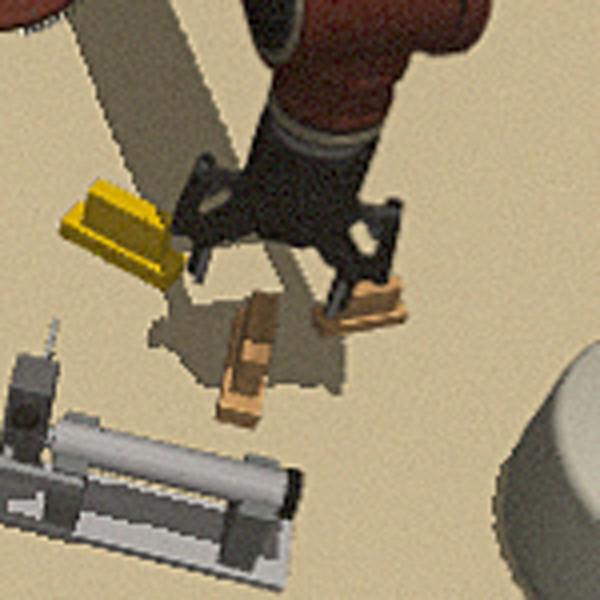

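The gripper straddles the ridge at crop (255,340), with the fingers clear of the yellow and small blocks. I descend and close.

Call:
drive_tool([
  {"travel": [0.0, 0.004, -0.05], "delta_rot": [0, 0, 0]},
  {"travel": [0.0, 0.004, -0.106], "delta_rot": [0, 0, 0]},
  {"travel": [0.0, 0.004, -0.106], "delta_rot": [0, 0, 0]},
  {"travel": [0.0, 0.004, -0.106], "delta_rot": [0, 0, 0]},
])

```text
time_s: 3.32
eef_pos: [0.4355, 0.3141, 0.0283]
orientation: [-179.9, -0.0, -1.5]
ft_force: [0.0, 0.4, -0.2]
gripper_width: 0.0856
```

Call:
drive_tool([
  {"travel": [0, 0, 0], "delta_rot": [0, 0, 0]},
  {"travel": [0, 0, 0], "delta_rot": [0, 0, 0]},
  {"travel": [0, 0, 0], "delta_rot": [0, 0, 0]},
  {"travel": [0, 0, 0], "delta_rot": [0, 0, 0]},
  {"travel": [0, 0, 0], "delta_rot": [0, 0, 0]},
  {"travel": [0, 0, 0], "delta_rot": [0, 0, 0]},
  {"travel": [0, 0, 0], "delta_rot": [0, 0, 0]},
  {"travel": [0, 0, 0], "delta_rot": [0, 0, 0]},
], claw=-1, force=60)

```text
time_s: 4.32
eef_pos: [0.4356, 0.3143, 0.0286]
orientation: [-179.9, -0.0, -1.5]
ft_force: [-0.7, 0.6, 3.4]
gripper_width: 0.0192
```

Gripped (19 mm reads close to the 20 mm ridge). I lift, carry to the far end of the plate and align the yaw.

Call:
drive_tool([
  {"travel": [0, 0, 0.06], "delta_rot": [0, 0, 0]},
  {"travel": [0, 0, 0.16], "delta_rot": [0, 0, 0]},
  {"travel": [0, 0, 0.24], "delta_rot": [0, 0, 0.008]},
  {"travel": [0.02, -0.1, 0.24], "delta_rot": [0, 0, 0.008]},
  {"travel": [0.05, -0.2, 0.24], "delta_rot": [0, 0, 0.008]},
  {"travel": [0.07, -0.3, 0.24], "delta_rot": [0, 0, 0.008]},
  {"travel": [0.088, -0.38, 0.24], "delta_rot": [0, 0, 0.008]},
  {"travel": [0.088, -0.416, 0.24], "delta_rot": [0, 0, 0.008]},
  {"travel": [0.088, -0.416, 0.2], "delta_rot": [0, 0, 0.008]},
  {"travel": [0.088, -0.416, 0.14], "delta_rot": [0, 0, 0.008]},
  {"travel": [0.088, -0.416, 0.1], "delta_rot": [0, 0, 0.008]},
  {"travel": [0.088, -0.416, 0.1], "delta_rot": [0, 0, 0.008]},
])

```text
time_s: 5.82
eef_pos: [0.4773, 0.1066, 0.076]
orientation: [-179.9, 0.3, 1.4]
ft_force: [-0.6, 0.5, -1.0]
gripper_width: 0.0193
```

Run:
```python
from h import *
im,d=snap("scene","s3"); c=cv2.resize(im[130:280,220:420,::-1],None,fx=4,fy=4,interpolation=cv2.INTER_CUBIC); cv2.imwrite("pics/s3c.png",cv2.convertScaleAbs(c,alpha=1.4))
o=env.get_obs();print(o["eef_pos"],o["orientation"],o["ft_force"])
```

```text
[0.47859756 0.10663389 0.07761861] [-1.79878970e+02  1.08430874e-01  1.39913115e+00] [ 0.66733689 -0.37488396 -2.11292355]
```

View pics/s3c.png

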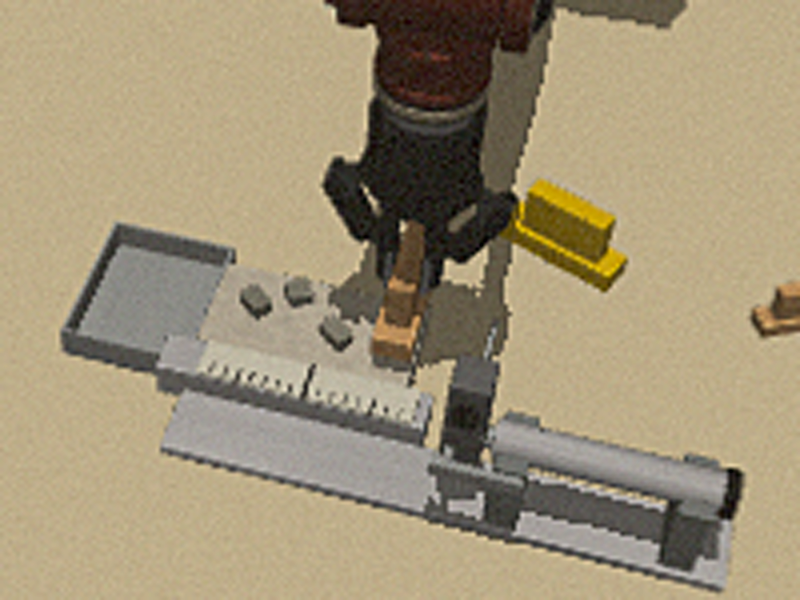

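The scraper is held level over the near end of the plate at (395,320), with all three chips (335,330), (300,292) and (255,300) ahead of it and the cursor bar behind. I descend.

Call:
drive_tool([
  {"travel": [0.002, 0, -0.016], "delta_rot": [0, 0, 0]},
  {"travel": [0.002, 0, -0.03], "delta_rot": [0, 0, 0]},
  {"travel": [0.002, 0, -0.036], "delta_rot": [0, 0, 0]},
  {"travel": [0.002, 0, -0.036], "delta_rot": [0, 0, 0]},
])

```text
time_s: 6.38
eef_pos: [0.4794, 0.1066, 0.0594]
orientation: [-179.9, 0.1, 1.4]
ft_force: [-0.5, -0.2, -1.1]
gripper_width: 0.0193
```

Call:
drive_tool([
  {"travel": [0.0, -0.02, -0.001], "delta_rot": [0, 0, 0]},
  {"travel": [0.001, -0.05, -0.001], "delta_rot": [0, 0, 0]},
  {"travel": [0.002, -0.08, -0.001], "delta_rot": [0, 0, 0]},
  {"travel": [0.002, -0.11, -0.001], "delta_rot": [0, 0, 0]},
  {"travel": [0.003, -0.14, -0.001], "delta_rot": [0, 0, 0]},
  {"travel": [0.004, -0.17, -0.001], "delta_rot": [0, 0, 0]},
  {"travel": [0.005, -0.2, -0.001], "delta_rot": [0, 0, 0]},
  {"travel": [0.005, -0.225, -0.001], "delta_rot": [0, 0, 0]},
  {"travel": [0.006, -0.25, -0.001], "delta_rot": [0, 0, 0]},
  {"travel": [0.006, -0.275, -0.001], "delta_rot": [0, 0, 0]},
  {"travel": [0.007, -0.302, -0.001], "delta_rot": [0, 0, 0]},
  {"travel": [0.007, -0.302, -0.001], "delta_rot": [0, 0, 0]},
])

```text
time_s: 7.88
eef_pos: [0.4831, -0.0452, 0.059]
orientation: [-179.9, 0.1, 1.3]
ft_force: [-0.1, 0.5, -1.0]
gripper_width: 0.0191
```

Run:
```python
from h import *
im,d=snap("scene","s4"); c=cv2.resize(im[130:280,220:420,::-1],None,fx=4,fy=4,interpolation=cv2.INTER_CUBIC); cv2.imwrite("pics/s4c.png",cv2.convertScaleAbs(c,alpha=1.4))
o=env.get_obs();print(o["eef_pos"],o["orientation"],o["ft_force"])
```

```text
[ 0.4829716  -0.04473841  0.05889857] [-1.79866144e+02  1.35630103e-01  1.34500948e+00] [-0.49540206  0.43098871 -0.7261191 ]
```

View pics/s4c.png

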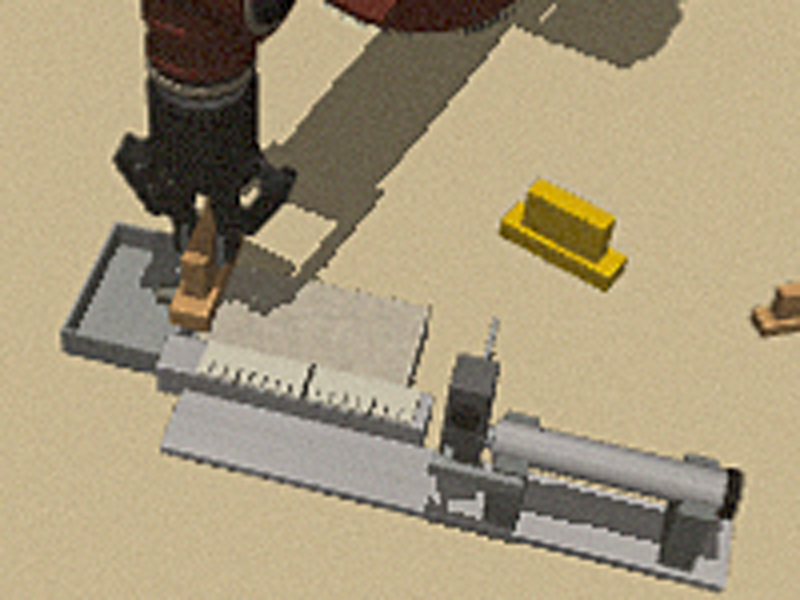

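The plate is empty and at least one chip shows in the tray at (155,295). I lift, carry the scraper to clear bench on the robot's side, then check the tray.

Call:
drive_tool([
  {"travel": [0, 0, 0.08], "delta_rot": [0, 0, 0]},
  {"travel": [0, 0, 0.17], "delta_rot": [0, 0, 0]},
  {"travel": [-0.06, 0.04, 0.2], "delta_rot": [0, 0, 0]},
  {"travel": [-0.14, 0.1, 0.2], "delta_rot": [0, 0, 0]},
  {"travel": [-0.226, 0.15, 0.2], "delta_rot": [0, 0, 0]},
  {"travel": [-0.226, 0.15, 0.2], "delta_rot": [0, 0, 0]},
  {"travel": [-0.226, 0.15, 0.1], "delta_rot": [0, 0, 0]},
  {"travel": [-0.226, 0.15, 0.02], "delta_rot": [0, 0, 0]},
  {"travel": [-0.226, 0.15, -0.04], "delta_rot": [0, 0, 0]},
  {"travel": [-0.226, 0.15, -0.04], "delta_rot": [0, 0, 0]},
])

```text
time_s: 9.18
eef_pos: [0.3679, 0.0305, 0.0365]
orientation: [-179.8, 0.5, 1.3]
ft_force: [0.0, 0.7, -1.9]
gripper_width: 0.0196
```

Run:
```python
from h import *
im,d=snap("top","t5"); im2,d2=snap("scene","s5")
a=cv2.resize(im[200:275,200:340,::-1],None,fx=4,fy=4,interpolation=cv2.INTER_CUBIC)
b=cv2.resize(im2[170:245,220:360,::-1],None,fx=4,fy=4,interpolation=cv2.INTER_CUBIC)
cv2.imwrite("pics/c5.png",cv2.convertScaleAbs(np.vstack([a,b]),alpha=1.5))
o=env.get_obs();print(o["eef_pos"],o["orientation"],o["ft_force"])
```

```text
[0.37080606 0.03013726 0.03977605] [-1.79872342e+02  9.17852276e-02  1.34665485e+00] [ 0.0433805   0.27135842 -1.96638706]
```

View pics/c5.png

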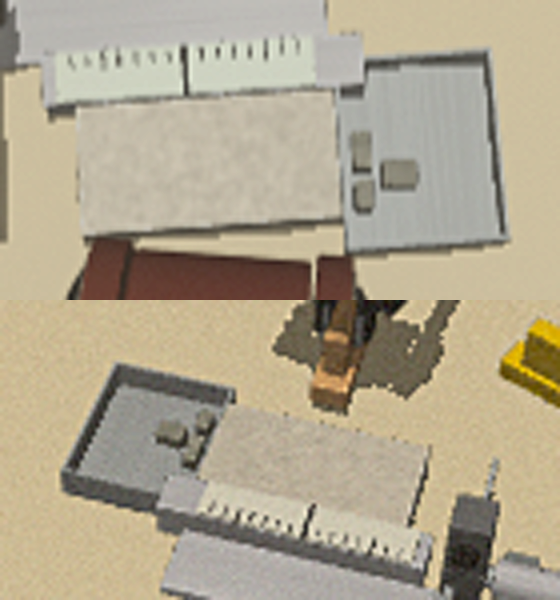

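All three chips lie in the tray at (361,150), (399,173) and (363,195), and the plate is empty. I lower the scraper and release it.

Call:
drive_tool([
  {"travel": [0, 0, -0.012], "delta_rot": [0, 0, 0]},
  {"travel": [0, 0, -0.022], "delta_rot": [0, 0, 0]},
  {"travel": [0, 0, -0.023], "delta_rot": [0, 0, 0]},
  {"travel": [0, 0, -0.023], "delta_rot": [0, 0, 0]},
])

```text
time_s: 9.78
eef_pos: [0.3711, 0.0301, 0.0286]
orientation: [-179.9, 0.1, 1.3]
ft_force: [0.3, 0.2, 0.1]
gripper_width: 0.0192
```

Call:
drive_tool([
  {"travel": [0, 0, 0], "delta_rot": [0, 0, 0]},
  {"travel": [0, 0, 0], "delta_rot": [0, 0, 0]},
  {"travel": [0, 0, 0], "delta_rot": [0, 0, 0]},
  {"travel": [0, 0, 0], "delta_rot": [0, 0, 0]},
  {"travel": [0, 0, 0], "delta_rot": [0, 0, 0]},
  {"travel": [0, 0, 0], "delta_rot": [0, 0, 0]},
], claw=1)

```text
time_s: 10.52
eef_pos: [0.3711, 0.0301, 0.0286]
orientation: [-179.9, 0.1, 1.3]
ft_force: [-0.6, -0.3, 0.0]
gripper_width: 0.0855
```

Call:
drive_tool([
  {"travel": [0, 0, 0.12], "delta_rot": [0, 0, 0]},
  {"travel": [0, 0, 0.24], "delta_rot": [0, 0, 0]},
  {"travel": [0, 0, 0.36], "delta_rot": [0, 0, 0.03]},
  {"travel": [0.05, 0.03, 0.44], "delta_rot": [0, 0, 0.06]},
  {"travel": [0.11, 0.08, 0.44], "delta_rot": [0, 0, 0.09]},
  {"travel": [0.18, 0.12, 0.44], "delta_rot": [0, 0, 0.12]},
  {"travel": [0.25, 0.16, 0.44], "delta_rot": [0, 0, 0.15]},
  {"travel": [0.32, 0.2, 0.44], "delta_rot": [0, 0, 0.18]},
  {"travel": [0.38, 0.25, 0.44], "delta_rot": [0, 0, 0.21]},
  {"travel": [0.44, 0.287, 0.44], "delta_rot": [0, 0, 0.24]},
  {"travel": [0.44, 0.287, 0.44], "delta_rot": [0, 0, 0.25]},
  {"travel": [0.44, 0.287, 0.44], "delta_rot": [0, 0, 0.25]},
])

```text
time_s: 12.02
eef_pos: [0.5911, 0.1738, 0.248]
orientation: [-179.8, 0.1, 91.3]
ft_force: [0.2, 0.9, 0.3]
gripper_width: 0.0851
```

Run:
```python
from h import *
im2,d2=snap("scene","s6")
b=cv2.resize(im2[90:290,180:440,::-1],None,fx=3,fy=3,interpolation=cv2.INTER_CUBIC)
cv2.imwrite("pics/c6.png",cv2.convertScaleAbs(b,alpha=1.4))
o=env.get_obs();print(o["eef_pos"],o["orientation"],o["joints"].round(1))
```

```text
[0.59097122 0.17363567 0.24818339] [-1.79836481e+02  5.98928597e-02  9.12792261e+01] [ 9.5  1.4 92.5 -0.  86.3  8.2]
```

View pics/c6.png

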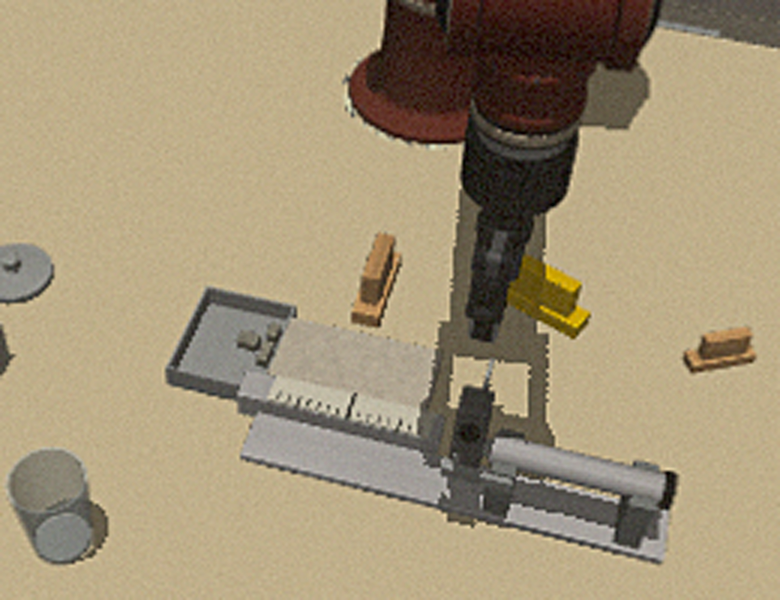

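The scraper stands free on the bench at (377,280), with the gripper above the head at (472,420). I descend around the block.

Call:
drive_tool([
  {"travel": [0, 0, -0.1], "delta_rot": [0, 0, 0]},
  {"travel": [0, 0, -0.17], "delta_rot": [0, 0, 0]},
  {"travel": [0, 0, -0.22], "delta_rot": [0, 0, 0]},
  {"travel": [0, 0, -0.26], "delta_rot": [0, 0, 0]},
  {"travel": [0, 0, -0.29], "delta_rot": [0, 0, 0]},
  {"travel": [0, 0, -0.309], "delta_rot": [0, 0, 0]},
  {"travel": [0.001, 0, -0.309], "delta_rot": [0, 0, 0]},
])

```text
time_s: 12.95
eef_pos: [0.5913, 0.1736, 0.0933]
orientation: [-179.8, 0.1, 91.3]
ft_force: [0.0, 0.3, -0.1]
gripper_width: 0.0855
```

Call:
drive_tool([
  {"travel": [0, 0, 0], "delta_rot": [0, 0, 0]},
  {"travel": [0, 0, 0], "delta_rot": [0, 0, 0]},
  {"travel": [0, 0, 0], "delta_rot": [0, 0, 0]},
  {"travel": [0, 0, 0], "delta_rot": [0, 0, 0]},
  {"travel": [0, 0, 0], "delta_rot": [0, 0, 0]},
  {"travel": [0, 0, 0], "delta_rot": [0, 0, 0]},
  {"travel": [0, 0, 0], "delta_rot": [0, 0, 0]},
  {"travel": [0, 0, 0], "delta_rot": [0, 0, 0]},
], claw=-1, force=40)

```text
time_s: 13.95
eef_pos: [0.5935, 0.1738, 0.0956]
orientation: [179.9, 0.0, 91.3]
ft_force: [4.1, -0.5, 6.0]
gripper_width: 0.0294
```

The opening of 29.4 mm (about 31 mm allowing for the offset seen on the ridge) means the button is in. I extend 105 mm first and then look.

Call:
drive_tool([
  {"travel": [0.0, -0.015, 0], "delta_rot": [0, 0, 0]},
  {"travel": [0.001, -0.035, 0], "delta_rot": [0, 0, 0]},
  {"travel": [0.001, -0.055, 0], "delta_rot": [0, 0, 0]},
  {"travel": [0.002, -0.075, 0], "delta_rot": [0, 0, 0]},
  {"travel": [0.002, -0.095, 0], "delta_rot": [0, 0, 0]},
  {"travel": [0.003, -0.115, 0], "delta_rot": [0, 0, 0]},
  {"travel": [0.003, -0.135, 0], "delta_rot": [0, 0, 0]},
  {"travel": [0.003, -0.155, 0], "delta_rot": [0, 0, 0]},
  {"travel": [0.004, -0.175, 0], "delta_rot": [0, 0, 0]},
  {"travel": [0.004, -0.195, 0], "delta_rot": [0, 0, 0]},
  {"travel": [0.005, -0.21, 0], "delta_rot": [0, 0, 0]},
  {"travel": [0.005, -0.21, 0], "delta_rot": [0, 0, 0]},
])

```text
time_s: 15.45
eef_pos: [0.5959, 0.0681, 0.0956]
orientation: [179.9, 0.1, 91.2]
ft_force: [0.7, 2.8, 3.0]
gripper_width: 0.0297
```

Run:
```python
from h import *
im,d=snap("top","t7"); im2,d2=snap("scene","s7")
a=cv2.resize(im[180:270,195:335,::-1],None,fx=4,fy=4,interpolation=cv2.INTER_CUBIC)
b=cv2.resize(im2[185:245,240:380,::-1],None,fx=4,fy=4,interpolation=cv2.INTER_CUBIC)
cv2.imwrite("pics/c7.png",cv2.convertScaleAbs(np.vstack([a,b]),alpha=1.5))
o=env.get_obs();print(o["eef_pos"],o["orientation"],o["ft_force"],o["gripper_width"])
```

```text
[0.5958883  0.06860938 0.09560102] [1.79898278e+02 4.41730287e-02 9.12534049e+01] [0.57909859 3.68576585 4.04855526] 0.029557074128085493
```

View pics/c7.png

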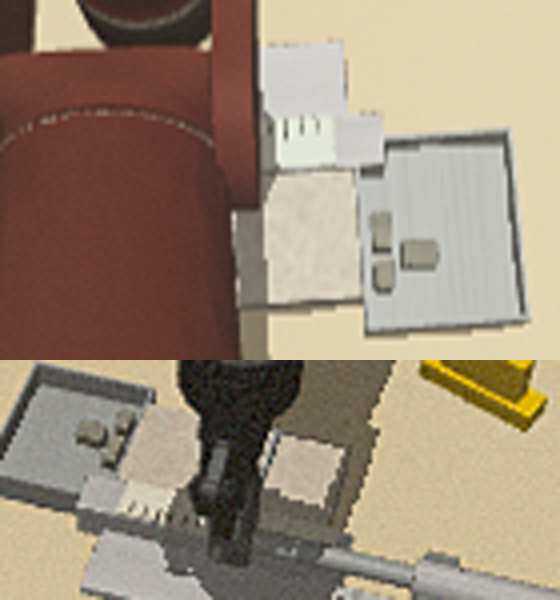

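Both views show the head pulled along, the chips still in the tray, and a piece of the cursor bar visible at lower-crop (270,450). I measure that bar from the scene view's depth.

Run:
```python
from h import *
yw=np.radians(1.307); ex=np.array([np.cos(yw),np.sin(yw)]); ey=np.array([-ex[1],ex[0]]); org=np.array([.4938,.0514])
vv,uu=np.mgrid[:420,:560]; o,dr=ray("scene",np.c_[uu.ravel(),vv.ravel()])
for nm in("scene0","s7"):
    d=np.load(f"pics/{nm}.npy"); P=(o+dr*d.ravel()[:,None]); g=np.c_[(P[:,:2]-org)@ex,(P[:,:2]-org)@ey,P[:,2]]*1e3
    for lo,hi in((-34,-20),(-20,0),(0,40)):
        m=(g[:,0]>lo)&(g[:,0]<hi)&(g[:,2]>37)&(g[:,2]<47)&(d.ravel()>0)&(g[:,1]>-85)&(g[:,1]<135)
        q=g[m]; print(nm,lo,m.sum(),np.median(q,0).round(1) if len(q) else "",q[:,1].round(0)[:20])
# mark from the scene view at start
a=cv2.imread("pics/scene0.png",0).astype(float)
for X in(48,55,62):
    ys=np.arange(-25,30,1.); W=[[*(org+X/1e3*ex+y/1e3*ey),.033] for y in ys]; uv=proj("scene",W).astype(np.float32)
    s=cv2.remap(a.astype(np.float32),uv[:,0].reshape(1,-1),uv[:,1].reshape(1,-1),cv2.INTER_LINEAR)[0]; w=np.clip(np.median(s)-s-15,0,None); print("mark y",X,(w@ys/w.sum()).round(2),s.min(),np.median(s))
a=cv2.imread("pics/top0.png",0).astype(np.float32)
for X in(45,50,55):
    ys=np.arange(-25,30,1.); W=[[*(org+X/1e3*ex+y/1e3*ey),.033] for y in ys]; uv=proj("top",W).astype(np.float32)
    s=cv2.remap(a,uv[:,0].reshape(1,-1),uv[:,1].reshape(1,-1),cv2.INTER_LINEAR)[0]; w=np.clip(np.median(s)-s-15,0,None); print("top mark y",X,(w@ys/w.sum()).round(2))
```

```text
scene0 -34 13 [-25.5 -24.3  40.9] [-28. -24. -38. -33. -30. -27. -24. -23. -20. 119. 119. 122. 120.]
scene0 -20 43 [-10.5 -29.4  41.4] [-35. -61. -58. -37. -35. -32. -29. -25. -65. -62. -59. -56. -53. -34.
 -31. -27. -25. -22. -19. -58.]
scene0 0 68 [10.4  3.9 41.6] [-66. -64. -60. -66. -63. -59. -57. -54. -45. -62. -59. -56. -53. -50.
 -47. -45. -57. -54. -52. -49.]
s7 -34 5 [-23.7  16.   43.9] [13. 16. 14. 17. 17.]
s7 -20 8 [-9.5 15.  43.1] [15. 13. 16. 14. 17. 15. 13. 16.]
s7 0 10 [13.9 16.3 44. ] [14. 17. 17. 14. 16. 15. 17. 15. 16. 17.]
mark y 48 1.14 67.71875 126.07422
mark y 55 1.47 39.98828 126.3418
mark y 62 0.74 49.65625 127.671875
top mark y 45 2.35
top mark y 50 2.34
top mark y 55 2.36
```

Cursor now at gauge y about 15.3, so it moved 105 mm as commanded. The mark reads 1.1 (scene) to 2.4 (top), which leaves about 13.3 mm.

Call:
drive_tool([
  {"travel": [0, -0.01, 0], "delta_rot": [0, 0, 0]},
  {"travel": [0, -0.02, 0], "delta_rot": [0, 0, 0]},
  {"travel": [0.001, -0.027, 0], "delta_rot": [0, 0, 0]},
  {"travel": [0.001, -0.027, 0], "delta_rot": [0, 0, 0]},
  {"travel": [0.001, -0.027, 0], "delta_rot": [0, 0, 0]},
  {"travel": [0.001, -0.027, 0], "delta_rot": [0, 0, 0]},
])

```text
time_s: 16.3
eef_pos: [0.5962, 0.0552, 0.0956]
orientation: [179.9, 0.0, 91.3]
ft_force: [-0.7, 3.4, 2.7]
gripper_width: 0.0294
```

Run:
```python
from h import *
yw=np.radians(1.307); ex=np.array([np.cos(yw),np.sin(yw)]); ey=np.array([-ex[1],ex[0]]); org=np.array([.4938,.0514])
im2,_=snap("scene","s8"); vv,uu=np.mgrid[:420,:560]; o,dr=ray("scene",np.c_[uu.ravel(),vv.ravel()])
d=np.load("pics/s8.npy"); P=(o+dr*d.ravel()[:,None]); g=np.c_[(P[:,:2]-org)@ex,(P[:,:2]-org)@ey,P[:,2]]*1e3
m=(g[:,0]>-34)&(g[:,0]<40)&(g[:,2]>37)&(g[:,2]<47)&(g[:,1]>-85)&(g[:,1]<135); print(m.sum(),g[m].mean(0),g[m][:,1].round(0))
c=cv2.resize(im2[140:270,230:390,::-1],None,fx=4.5,fy=4.5,interpolation=cv2.INTER_CUBIC); cv2.imwrite("pics/c8.png",cv2.convertScaleAbs(c,alpha=1.5))
ob=env.get_obs();print(ob["time_s"],ob["eef_pos"],ob["ft_force"],ob["gripper_width"],ob["dq"].round(2))
```

```text
28 [ 0.78875429  2.25497692 43.05394947] [0. 3. 1. 4. 0. 3. 1. 3. 2. 3. 0. 3. 1. 4. 2. 4. 0. 3. 1. 4. 2. 1. 3. 2.
 4. 2. 3. 3.]
16.35 [0.59618704 0.05518208 0.09560854] [-1.49467331  2.91826227  3.72334716] 0.029420372115484206 [ 0.02  0.03  0.   -0.06  0.03 -0.08]
```

View pics/c8.png

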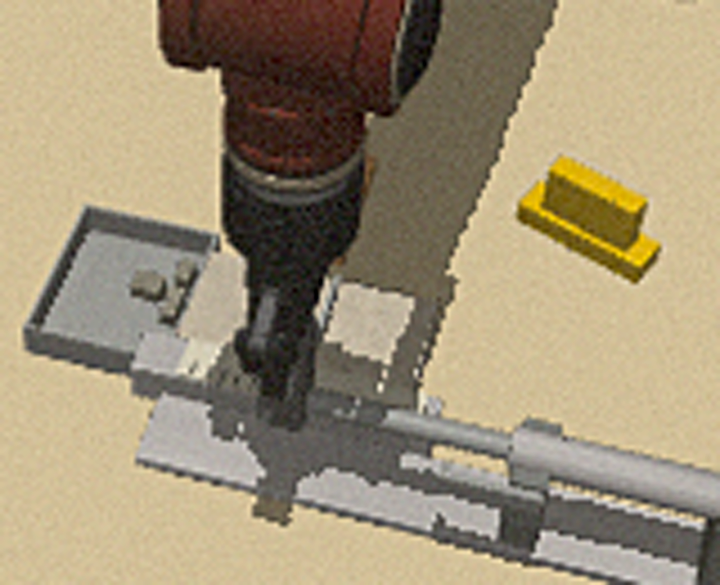

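The cursor reads gauge y 2.3 in the scene view, against the mark at 1.1 (scene) and 2.4 (top). The chips are in the tray, the button is held in and the arm is still, so I hand in.

```bash
python3 -c "
from station import env; print(env.close_job())"
```

```text
the job is handed in; nothing more can be done
None
```

The job is handed in at about 16.4 s of the 56 s. I swept the three chips into the catch tray with the large wooden scraper and set the scraper down on the bench on the robot's side of the gauge. I then squeezed the lock button with the boom at home and pulled the boom out 118 mm. The arm is still holding it there with the button squeezed at 40 N. No verdict is reported on closing.

**Last checks:**
- **Chips:** all three were in the tray in the last view.
- **Grip:** the opening read 29.4 mm, about 31 mm once corrected for the offset seen on the scraper's ridge, so the button is in. I could not read the joint directly.
- **Boom:** the arm was still, with about 3 N of boom spring pull.
- **Cursor:** it stood at gauge y 2.3 mm. The two cameras disagreed slightly on the mark, 1.1 mm (scene) against 2.4 mm (top), so the error is about 1 mm against the 4 mm allowed. The arm hid the crossing itself, so I measured on the visible end of the cursor bar.
- **Scraper:** it stood free and clear of the gauge in the view taken just before I gripped the head. In the last view it was mostly hidden behind the arm, so I could not check it again.
- **Rotor lid, beaker and tube rack:** I never moved the arm close to them, but I did not measure them again at the end.

One move call was refused because a turn value was missing. I sent it again in full, and the arm had not moved in between.

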